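# Shut the sample tubs' vents, smallest first

### The arm

A 6-joint arm with a two-finger parallel gripper is mounted at the origin on the work surface. World frame = base frame: x ahead of the robot, y to its left, z up, the work surface at z = 0. Lengths are in m, angles in rad, forces in N, time in s.
With the tool pointing down it reaches from about 0.25 to 0.725 m from the base axis. Payload 4 kg.
Tool frame: the origin (TCP) lies between the finger pads; the fingertips stand 11 mm ahead of it and the grasp point (between the pads) lies 8 mm behind it (bot.tip_extent is the distance from the TCP to the fingertips, in m); z points along the fingers, y is the line along which they close (so a half turn about z gives the same grasp; the last joint's range is limited). The gripper opens to 85 mm and grips with 20 to 120 N. Pads are 22 mm wide; open, the fingers measure 114 mm over their backs; the gripper's body (76 mm by 85 mm) begins 54 mm behind the grasp point. The pads swing forward as they close: fully open they stand 13 mm farther back than shut.
Start: joints at [0, 0.241, 0.005, 1.335, 0, 1.571], TCP at [0.5, -0, 0.242] pointing down, gripper open.
Joint ranges: [-2.72, 2.72], [-1.05, 1.87], [-1.09, 1.28], [-1.99, 2.15], [-1.42, 1.44], [-3.14, 3.14]. Speed limits (rad/s): [2.79, 2.79, 3.14, 3.14, 3.14, 3.14].

### API

Orientations are given as a unit quaternion [x, y, z, w].
In Python, from workcell import bot gives the robot as it stands. The module is installed in compiled form; this text tells all that it offers.
- The arm moves only by the tool drive_tool, never from a script. Its argument "rows" is a list of rows, each an object of numbers: "dx", "dy", "dz": the shift along the tool's x, y, z in units of 50 mm (1.0 is 50 mm); "wx", "wy", "wz": the turn, a rotation vector about the tool's x, y, z in units of 5 degrees (1.0 is 5 degrees); "hand": the finger opening in mm, from 0 to 85.4. A call has 1 to 20 rows; each row is the pose to reach, as a shift and turn from the pose commanded when the call began, along the tool's axes at that moment; what a row does not reach only later rows make up. A row lasts 1/10 s, in which the tool goes at most 50 mm and 8.59 degrees, less where a joint would pass 70% of its speed; a pose out of reach is approached as far as the arm can. A call with a gripper value outside its range is refused whole. The fingers move at their own pace and stop on an object; the grip force is fixed at half the most. Time passes only in rows, so rows that repeat a pose let the fingers close. It gives the time, the measured TCP pose, the force, the opening and the grip force at its end, in the units of the state.
- bot.get_obs(): the state, without advancing time (a new reading comes with each control period).
- bot.camera(name): name is "scene" or "side" or "wrist"; returns the picture (384x512x3 uint8, red, green, blue); there is no depth.
- bot.get_calibration(name): a dict with "vfov" (degrees; the focal length in pixels is half the picture's height over the tangent of half this angle, whatever the lens; pixels are square), "cx", "cy" (the principal point, pixels), "origin" and "rotation" of the camera in the world; the wrist camera has in their place "mount" (4x4, takes a point from camera to tool coordinates, whose origin is the TCP and whose axes are the flange's). Camera axes: x right, y up, looking along -z (the intrinsics and any distortion apply to the point x, -y, -z); pixel columns grow to the right and rows downward; lengths in m; the calibration is good to about 2 mm. The wrist camera is an equidistant fisheye: a pixel r from the principal point sees the ray r / f radians off the axis. A picture is of the moment at which its call begins: read the wrist's pose just before it. get_calibration takes no time and is no camera call.
- bot.job_done(): hands the job in; it is judged then, once.
Trained networks look in the newest picture that a camera, given by its name, has taken for a name from the list of things; names that differ only in an ending like _2 or _b are one class to them, and where a whole thing is asked for, a point or a joint stands for the part that bears it (a point fixed in the world has none). Each returns a list of dicts, best first, with "score" (0 to 1); they miss things now and then, are a little off and sometimes report something else, mostly with a low value. They report only what shows in the picture. A call takes as long as a camera call.
- bot.look_for(camera, thing): "extent" ([centre column, centre row, width, height] in pixels, round what is visible of it).
- bot.outline_of(camera, thing): "region" (384x512 bool, what is visible of it) and "extent" ([centre column, centre row, width, height] in pixels, round what is visible of it).
The state is a dict: "clock": time; "joint_pos": joint angles; "joint_vel": joint speeds; "tau": joint torques, N m; "eef_pos": TCP position; "tool_rot": TCP orientation; "ft_force": force on the tool from outside, world axes, zero at the start; "ft_torque": the same for the moment, N m; "grip_width": finger opening in m; "grasp_force": force on a finger pad.
Only numpy, scipy, OpenCV 4.12 (cv2) and the standard library are available. Lean on these libraries where they do the work, as an engineer would, in place of code of your own. Each camera call takes 0.05 s, during which the arm holds its last target. There are 200 camera calls.

### The job

The small samples dry out soonest, so shut the vents on the three rectangular tubs from the smallest tub to the largest: with a fingertip, lightly push down the black plug on the small tub's lid, then the medium one's, then the large one's, each until it stays down. Only touch the tubs, do not lift or shove them, and leave the round tub's plug up and everything else where it stands.

Things in the scene. Friction and masses are not known exactly. Their poses are not given: they have to be found in the camera images.
- small_tub: the small rectangular sample tub: clear plastic filled with food, flat white snap lid, loose on the bench. 90 x 65 mm (its x, y), 40 mm to the top of the lid. Origin: centre of its underside; z up. Its vent plug stands on the lid's long centre line, 20 mm from the lid's centre towards the tub's +x.
- small_vent (a joint): how far the small tub's vent plug is pushed down, in m: 0 to 0.001 at the start (up), 0.006 fully down, shut from 0.004. It needs about 2.5 N and stays where it is left.
- small_vent_top (a point): centre of the flat top of the small tub's vent plug, a black rubber stopper 22 mm across standing 16 mm over the lid when fully up and 10 mm over it when fully down; moves with the plug. Its rubber cap gives 0.7 mm per newton while pushed and springs back: a fingertip must go about 8 mm below the top of a raised plug to push it fully down (2.5 N), and 12 mm presses it with 9 N.
- medium_tub: the medium rectangular sample tub: clear plastic filled with food, flat white snap lid, loose on the bench. 115 x 85 mm (its x, y), 55 mm to the top of the lid. Origin: centre of its underside; z up. Its vent plug stands on the lid's long centre line, 26 mm from the lid's centre towards the tub's +x.
- medium_vent (a joint): how far the medium tub's vent plug is pushed down, in m: 0 to 0.001 at the start (up), 0.006 fully down, shut from 0.004. It needs about 2.5 N and stays where it is left.
- medium_vent_top (a point): centre of the flat top of the medium tub's vent plug, a black rubber stopper 22 mm across standing 16 mm over the lid when fully up and 10 mm over it when fully down; moves with the plug. Its rubber cap gives 0.7 mm per newton while pushed and springs back: a fingertip must go about 8 mm below the top of a raised plug to push it fully down (2.5 N), and 12 mm presses it with 9 N.
- large_tub: the large rectangular sample tub: clear plastic filled with food, flat white snap lid, loose on the bench. 145 x 105 mm (its x, y), 70 mm to the top of the lid. Origin: centre of its underside; z up. Its vent plug stands on the lid's long centre line, 34 mm from the lid's centre towards the tub's +x.
- large_vent (a joint): how far the large tub's vent plug is pushed down, in m: 0 to 0.001 at the start (up), 0.006 fully down, shut from 0.004. It needs about 2.5 N and stays where it is left.
- large_vent_top (a point): centre of the flat top of the large tub's vent plug, a black rubber stopper 22 mm across standing 16 mm over the lid when fully up and 10 mm over it when fully down; moves with the plug. Its rubber cap gives 0.7 mm per newton while pushed and springs back: a fingertip must go about 8 mm below the top of a raised plug to push it fully down (2.5 N), and 12 mm presses it with 9 N.
- round_tub: the only round tub, 100 mm across, 58 mm to the top of its white lid, with the same kind of vent plug 20 mm from the lid's centre; loose; its plug must stay up. Origin: centre of its underside.
- round_vent (a joint): how far the round tub's vent plug is pushed down, in m (0 = up, as it must stay).
- wash_bottle: bystander: white wash bottle, 68 mm across, 185 mm tall, red cap and bent spout; loose. Origin: centre of its underside.
- tube_rack: bystander: rack of glass test tubes, 70 x 150 mm (its x, y), 126 mm tall; loose. Origin: centre of its underside.
- dish_stack: bystander: stack of three petri dishes, 90 mm across, 41 mm tall; loose. Origin: centre of its underside.

How it is judged:
On the way, in this order (a step that is already met when the one before it is completed fails the run):
1. the small tub's vent plug is pushed down (4 mm or more of its 6 mm) (value of joint small_vent above 0.004 m), for 0.2 s.
2. the medium tub's vent plug is pushed down (4 mm or more of its 6 mm) (value of joint medium_vent above 0.004 m), for 0.2 s.
3. the large tub's vent plug is pushed down (4 mm or more of its 6 mm) (value of joint large_vent above 0.004 m), for 0.2 s.
At the end, for the whole second after the job is handed in: The three rectangular tubs' plugs are down by 4 mm or more, the round tub's plug is up (under 2 mm down), all four tubs are upright, at rest and within 25 mm of where they began, and the wash bottle, tube rack and petri dishes stand within 20 mm of where they were (value of joint each of small_vent, medium_vent, large_vent above 0.004 m and value of joint round_vent below 0.002 m and distance of each of small_tub, medium_tub, large_tub, round_tub from where it was at the start of the episode below 0.025 m and angle between each of small_tub, medium_tub, large_tub, round_tub, wash_bottle, tube_rack, dish_stack's own z axis and vertical below 0.1 rad and linear speed of each of small_tub, medium_tub, large_tub, round_tub below 0.02 m/s and distance of each of wash_bottle, tube_rack, dish_stack from where it was at the start of the episode below 0.02 m); the robot touches nothing.
It fails at once if a rectangular tub is lifted, tipped or shoved away (more than 25 mm, or a bottom more than 12 mm up) (height (world z) of any of small_tub, medium_tub, large_tub above 0.012 m or distance of any of small_tub, medium_tub, large_tub from where it was at the start of the episode above 0.025 m or angle between any of small_tub, medium_tub, large_tub's own z axis and vertical above 0.2 rad).
It fails at once if a rectangular tub or its plug is pressed hard (over 20 N) (contact force between any of the fingers, the arm and small_tub above 20 N or contact force between any of the fingers, the arm and medium_tub above 20 N or contact force between any of the fingers, the arm and large_tub above 20 N).
It fails at once if the round tub's vent plug is pushed down, or the round tub is moved more than 25 mm or tipped (value of joint round_vent above 0.002 m or distance of round_tub from where it was at the start of the episode above 0.025 m or angle between round_tub's own z axis and vertical above 0.2 rad).
It fails at once if the wash bottle, tube rack or petri dishes are moved more than 20 mm or tipped (distance of any of wash_bottle, tube_rack, dish_stack from where it was at the start of the episode above 0.02 m or angle between any of wash_bottle, tube_rack, dish_stack's own z axis and vertical above 0.3 rad).
It also fails if it takes over 58 s, if anything falls off the work surface, if the arm or the gripper's body presses on something with over 40 N, if the wrist force passes 120 N, or if a joint passes its speed limit or range.

## Working session

There is one attempt and no reset: what is moved stays moved. The work goes in short steps, Python scripts to look and compute and a tool call to move; the robot and the scene stay as the last step left them, time stands still between calls to the robot, and variables do not carry over. Pictures are saved under pics/ and viewed, at most 10 in all, crops included, and the job is handed in when it is done.

Besides the shell and the picture viewer there is one more tool, called after "Request:" by a JSON object that holds its "method" and its "body". drive_tool: Moves the arm, as the interface text tells. Its arguments: {"type":"object","properties":{"rows":{"type":"array","items":{"type":"object","properties":{"dx":{"type":"number"},"dy":{"type":"number"},"dz":{"type":"number"},"wx":{"type":"number"},"wy":{"type":"number"},"wz":{"type":"number"},"hand":{"type":"number"}}}}},"required":["rows"]}

```bash
mkdir -p pics; cat > h.py <<'E'
import numpy as np, cv2
from workcell import bot
from scipy.spatial.transform import Rotation as R
def ray(name,u,v,obs=None):
    c=bot.get_calibration(name); f=192/np.tan(np.radians(c["vfov"])/2)
    x,y=u-c["cx"],v-c["cy"]
    if name=="wrist":
        r=np.hypot(x,y);t=r/f;s=np.sin(t)/max(r,1e-9)
        d=np.array([x*s,-y*s,-np.cos(t)]);M=np.array(c["mount"])
        o=obs or bot.get_obs();Q=R.from_quat(o["tool_rot"]).as_matrix()
        return np.array(o["eef_pos"])+Q@M[:3,3],Q@M[:3,:3]@d
    d=np.array([x/f,-y/f,-1.]);return np.array(c["origin"]),np.array(c["rotation"])@d
def at(name,u,v,z,obs=None):
    o,d=ray(name,u,v,obs);return o+d*(z-o[2])/d[2]
H=dict(small_tub=.04,medium_tub=.055,large_tub=.07,round_tub=.058,small_vent_top=.056,medium_vent_top=.071,large_vent_top=.086,wash_bottle=.1,tube_rack=.06,dish_stack=.04)
E
python3 - <<'E'
from h import *
o=bot.get_obs();print(o["clock"],o["eef_pos"],o["tool_rot"])
ims=[]
for n in["scene","side","wrist"]:
    c=bot.get_calibration(n);print({k:(v if np.isscalar(v) else np.round(v,3).tolist()) for k,v in c.items()})
    im=bot.camera(n);cv2.imwrite(f"pics/{n}0.png",im[...,::-1]);ims.append(im)
    for t in H:
        for r in bot.look_for(n,t)[:2]:
            e=r["extent"];print(n,t,round(r["score"],2),np.round(e),np.round(at(n,e[0],e[1],H[t],o),3))
E
```

```text
0.0 [ 4.99382396e-01 -1.37249335e-05  2.41417701e-01] [ 0.70711594  0.70709685 -0.00073446 -0.00074524]
{'vfov': 47.5056341443154, 'cx': 252.4231569788059, 'cy': 195.92930052015674, 'origin': [1.441, -0.475, 0.746], 'rotation': [0.402, 0.232, 0.428, 0.776]}Traceback (most recent call last):
  File "<stdin>", line 9, in <module>
  File "h.py", line 14, in at
    o,d=ray(name,u,v,obs);return o+d*(z-o[2])/d[2]
        ~~~^^^^^^^^^^^^^^
  File "h.py", line 12, in ray
    d=np.array([x/f,-y/f,-1.]);return np.array(c["origin"]),np.array(c["rotation"])@d
                                                            ~~~~~~~~~~~~~~~~~~~~~~~^~
ValueError: matmul: Input operand 1 has a mismatch in its core dimension 0, with gufunc signature (n?,k),(k,m?)->(n?,m?) (size 3 is different from 4)
```

```bash
sed -i 's/np.array(c\["rotation"\])@d/R.from_quat(c["rotation"]).apply(d)/' h.py
python3 - <<'E'
from h import *
o=bot.get_obs();ims=[]
for n in["scene","side","wrist"]:
    im=bot.camera(n);ims.append(im)
    for t in H:
        for r in bot.look_for(n,t)[:2]:
            e=r["extent"];print(n,t,round(r["score"],2),np.round(e),np.round(at(n,e[0],e[1],H[t],o),3))
    cv2.imwrite(f"pics/{n}0.png",im[...,::-1])
print(bot.get_obs()["clock"],{k:np.round(v,3).tolist() for k,v in bot.get_calibration("wrist").items()})
E
```

```text
scene small_tub 0.58 [194. 216.  27.  37.] [ 0.563 -0.127  0.04 ]
scene small_tub 0.49 [ 92. 213.   8.  10.] [ 0.4   -0.354  0.04 ]
scene medium_tub 0.81 [263. 193.  45.  41.] [0.59  0.076 0.055]
scene large_tub 0.77 [316. 161.  45.  42.] [0.552 0.292 0.07 ]
scene round_tub 0.91 [104. 219.  41.  37.] [ 0.469 -0.339  0.058]
scene small_vent_top 0.37 [195. 215.   3.  10.] [ 0.579 -0.131  0.056]
scene wash_bottle 0.74 [138. 275.  46.  69.] [ 0.759 -0.342  0.1  ]
scene tube_rack 0.65 [362. 184.  50.  63.] [0.714 0.332 0.06 ]
scene dish_stack 0.86 [299. 251.  38.  39.] [0.827 0.024 0.04 ]
scene dish_stack 0.61 [361. 182.  50.  65.] [0.684 0.36  0.04 ]
side small_tub 0.82 [252. 259.  44.  36.] [ 0.538 -0.135  0.04 ]
side medium_tub 0.62 [205. 201.  53.  47.] [0.539 0.077 0.055]
side large_tub 0.61 [146. 164.  49.  46.] [0.47  0.288 0.07 ]
side round_tub 0.64 [204. 203.  49.  43.] [0.532 0.071 0.058]
side small_vent_top 0.54 [220. 130.  22.  37.] [0.739 0.315 0.056]
side medium_vent_top 0.37 [209. 188.   6.   6.] [0.567 0.097 0.071]
side wash_bottle 0.93 [378. 259.  42.  79.] [ 0.736 -0.33   0.1  ]
side tube_rack 0.77 [220. 131.  29.  41.] [0.733 0.305 0.06 ]
side dish_stack 0.87 [289. 177.  30.  30.] [0.788 0.025 0.04 ]
wrist small_tub 0.98 [288. 256.  83.  71.] [ 0.544 -0.114  0.04 ]
wrist medium_tub 0.69 [293.  80. 115.  90.] [0.541 0.099 0.055]
wrist large_tub 0.28 [290. 255.  78.  71.] [ 0.542 -0.095  0.07 ]
wrist small_vent_top 0.76 [301. 269.  18.  17.] [ 0.559 -0.124  0.056]
wrist medium_vent_top 0.91 [321.  73.  21.  22.] [0.567 0.106 0.071]
wrist medium_vent_top 0.61 [303. 271.  16.  18.] [ 0.559 -0.117  0.071]
wrist wash_bottle 0.75 [396. 360.  33.  43.] [ 0.713 -0.273  0.1  ]
wrist dish_stack 0.84 [462. 148.  65.  61.] [0.78  0.034 0.04 ]
1.75 {'vfov': 65.706, 'cx': 252.995, 'cy': 190.086, 'mount': [[0.001, 0.96, 0.278, 0.07], [1.0, -0.001, 0.0, 0.0], [0.0, 0.278, -0.96, -0.131], [0.0, 0.0, 0.0, 1.0]]}
```

View pics/scene0.png

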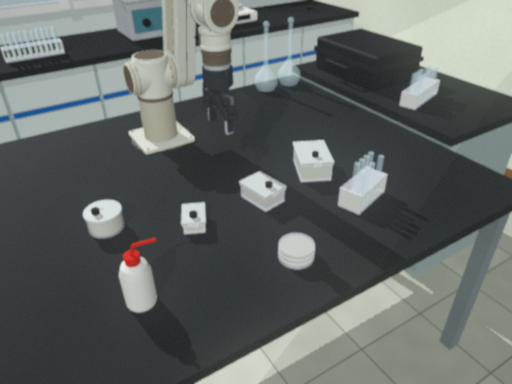

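View pics/wrist0.png

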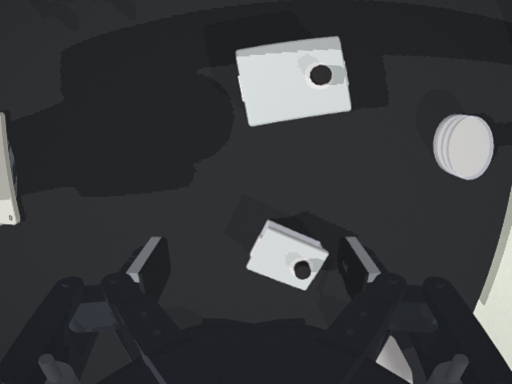

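View pics/side0.png

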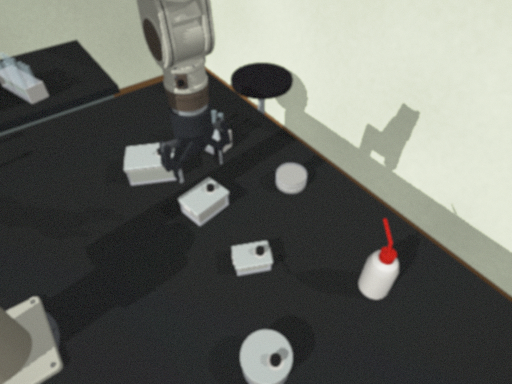

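Request:
{"method": "drive_tool", "body": {"rows": [{"dx":-0.8,"dy":0.4,"dz":0.4,"hand":0},{"dx":-1.6,"dy":0.8,"dz":0.8,"hand":0},{"dx":-2.4,"dy":1.2,"dz":1.4,"hand":0},{"dx":-2.48,"dy":1.2,"dz":1.6,"hand":0},{"dx":-2.48,"dy":1.2,"dz":1.6,"hand":0},{"dx":-2.48,"dy":1.2,"dz":1.6,"hand":0},{"dx":-2.48,"dy":1.2,"dz":1.6,"hand":0}]}}

```text
invalid input at $.rows[0]: expected keys dx, dy, dz, wx, wy, wz, hand
```

```bash
cat > look.py <<'E'
import sys
from h import *
o=bot.get_obs();im=bot.camera("wrist");cv2.imwrite(f"pics/{sys.argv[1]}.png",im[...,::-1])
print(o["clock"],np.round(o["eef_pos"],4),np.round(R.from_quat(o["tool_rot"]).as_matrix(),3).tolist(),np.round(o["ft_force"],2),o["grip_width"],bot.tip_extent)
for t in sys.argv[2:]:
    for r in bot.look_for("wrist",t)[:2]:
        e=r["extent"];print(t,round(r["score"],2),np.round(e,1),np.round(at("wrist",e[0],e[1],H[t],o),4))
E
python3 look.py w1 small_tub small_vent_top medium_vent_top
```

```text
1.75 [0.5    0.     0.2423] [[-0.0, 1.0, 0.0], [1.0, 0.0, 0.0], [0.0, 0.0, -1.0]] [0.92 0.22 0.36] 0.08565967965053382 0.011
small_tub 0.82 [288.7 256.1  82.2  66.4] [ 0.5457 -0.1143  0.04  ]
small_vent_top 0.72 [302.9 272.8  18.7  19.3] [ 0.5629 -0.1302  0.056 ]
```

View pics/w1.png

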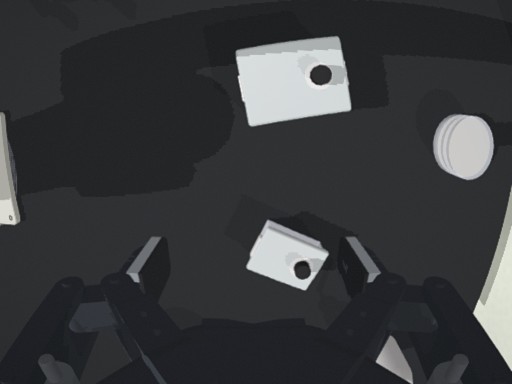

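The call was refused, since every row needs all its keys, so the arm hasn't moved. The picture is unchanged: small plug at (302,270), medium plug at (320,75).

Request:
{"method": "drive_tool", "body": {"rows": [{"dx":-0.8,"dy":0.4,"dz":0.4,"wx":0,"wy":0,"wz":0,"hand":0},{"dx":-1.6,"dy":0.8,"dz":0.8,"wx":0,"wy":0,"wz":0,"hand":0},{"dx":-2.4,"dy":1.2,"dz":1.4,"wx":0,"wy":0,"wz":0,"hand":0},{"dx":-2.5,"dy":1.2,"dz":1.6,"wx":0,"wy":0,"wz":0,"hand":0},{"dx":-2.5,"dy":1.2,"dz":1.6,"wx":0,"wy":0,"wz":0,"hand":0},{"dx":-2.5,"dy":1.2,"dz":1.6,"wx":0,"wy":0,"wz":0,"hand":0},{"dx":-2.5,"dy":1.2,"dz":1.6,"wx":0,"wy":0,"wz":0,"hand":0}]}}

```text
clock: 2.65
eef_pos: [0.5604, -0.1239, 0.1638]
tool_rot: [0.707, 0.708, 0.001, 0.001]
ft_force: [-0.6, -0.5, -0.2]
grip_width: 0.0001
grasp_force: 0.0
```

```bash
python3 look.py w2 small_tub small_vent_top medium_vent_top
```

```text
2.65 [ 0.5604 -0.1239  0.1638] [[-0.002, 1.0, 0.002], [1.0, 0.002, -0.0], [-0.0, 0.002, -1.0]] [-0.57 -0.53 -0.18] 5.49294309721729e-05 0.011
small_tub 0.86 [239.1 180.1 115.2  93.4] [ 0.5484 -0.1185  0.04  ]
small_tub 0.64 [162.5 313.6  20.2  14.8] [ 0.4587 -0.2732  0.04  ]
small_vent_top 0.77 [256.4 197.1  25.9  26.3] [ 0.5635 -0.1292  0.056 ]
```

View pics/w2.png

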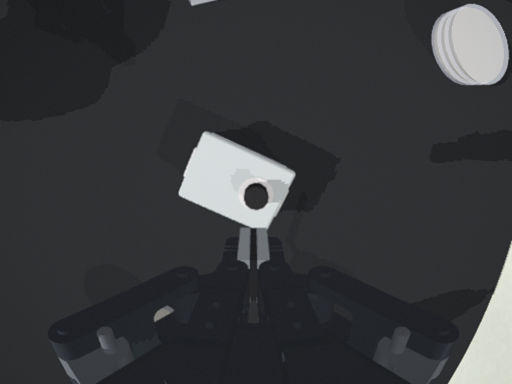

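The plug top is at (256,196), which is about (0.563, -0.128). I'll descend to just above it, press in small steps, and check the force.

Request:
{"method": "drive_tool", "body": {"rows": [{"dx":-0.08,"dy":0.06,"dz":0.8,"wx":0,"wy":0,"wz":0,"hand":0},{"dx":-0.08,"dy":0.06,"dz":1.5,"wx":0,"wy":0,"wz":0,"hand":0},{"dx":-0.08,"dy":0.06,"dz":1.8,"wx":0,"wy":0,"wz":0,"hand":0},{"dx":-0.08,"dy":0.06,"dz":1.86,"wx":0,"wy":0,"wz":0,"hand":0},{"dx":-0.08,"dy":0.06,"dz":1.92,"wx":0,"wy":0,"wz":0,"hand":0},{"dx":-0.08,"dy":0.06,"dz":1.97,"wx":0,"wy":0,"wz":0,"hand":0},{"dx":-0.08,"dy":0.06,"dz":2.02,"wx":0,"wy":0,"wz":0,"hand":0},{"dx":-0.08,"dy":0.06,"dz":2.06,"wx":0,"wy":0,"wz":0,"hand":0},{"dx":-0.08,"dy":0.06,"dz":2.06,"wx":0,"wy":0,"wz":0,"hand":0}]}}

```text
clock: 3.75
eef_pos: [0.5641, -0.129, 0.0602]
tool_rot: [0.707, 0.707, 0.001, 0.001]
ft_force: [1.5, 1.1, 2.3]
grip_width: -0.0001
grasp_force: 1.1
```

Request:
{"method": "drive_tool", "body": {"rows": [{"dx":0,"dy":0,"dz":0.03,"wx":0,"wy":0,"wz":0,"hand":0},{"dx":0,"dy":0,"dz":0.06,"wx":0,"wy":0,"wz":0,"hand":0},{"dx":0,"dy":0,"dz":0.06,"wx":0,"wy":0,"wz":0,"hand":0},{"dx":0,"dy":0,"dz":0.06,"wx":0,"wy":0,"wz":0,"hand":0}]}}

```text
clock: 4.15
eef_pos: [0.5641, -0.1291, 0.0572]
tool_rot: [0.707, 0.707, 0.001, 0.001]
ft_force: [1.4, 0.4, 5.6]
grip_width: 0.0001
grasp_force: 2.9
```

At 9.8 mm down with 5.6 N, the small plug is fully down. Next I'll rise and go over to the medium one.

Request:
{"method": "drive_tool", "body": {"rows": [{"dx":0,"dy":0,"dz":-0.6,"wx":0,"wy":0,"wz":0,"hand":0},{"dx":0,"dy":0,"dz":-1.5,"wx":0,"wy":0,"wz":0,"hand":0},{"dx":0.5,"dy":0,"dz":-2.2,"wx":0,"wy":0,"wz":0,"hand":0},{"dx":1.3,"dy":0,"dz":-2.4,"wx":0,"wy":0,"wz":0,"hand":0},{"dx":2.1,"dy":0,"dz":-2.4,"wx":0,"wy":0,"wz":0,"hand":0},{"dx":2.9,"dy":0,"dz":-2.4,"wx":0,"wy":0,"wz":0,"hand":0},{"dx":3.7,"dy":0,"dz":-2.4,"wx":0,"wy":0,"wz":0,"hand":0},{"dx":4.4,"dy":0.06,"dz":-2.4,"wx":0,"wy":0,"wz":0,"hand":0},{"dx":4.7,"dy":0.06,"dz":-2.4,"wx":0,"wy":0,"wz":0,"hand":0},{"dx":4.7,"dy":0.06,"dz":-2.4,"wx":0,"wy":0,"wz":0,"hand":0},{"dx":4.7,"dy":0.06,"dz":-2.4,"wx":0,"wy":0,"wz":0,"hand":0}]}}

```text
clock: 5.25
eef_pos: [0.5656, 0.1052, 0.1757]
tool_rot: [0.707, 0.707, -0.001, -0.0]
ft_force: [0.3, -0.2, 0.1]
grip_width: -0.0002
grasp_force: 0.0
```

```bash
python3 look.py w3 medium_tub medium_vent_top large_tub large_vent_top
```

```text
5.25 [0.5656 0.1052 0.1757] [[0.0, 1.0, -0.001], [1.0, -0.0, -0.001], [-0.001, -0.001, -1.0]] [ 0.26 -0.19  0.1 ] -0.0002196608140021175 0.011
medium_tub 0.61 [228.6 187.3 142.3 109.7] [0.544  0.1046 0.055 ]
medium_vent_top 0.72 [258.4 188.6  23.7  26.3] [0.57  0.108 0.071]
medium_vent_top 0.58 [257.6 189.1  29.1  24.9] [0.5693 0.1076 0.071 ]
large_tub 0.86 [186.5  18.6 111.4  33.6] [0.5122 0.2493 0.07  ]
```

View pics/w3.png

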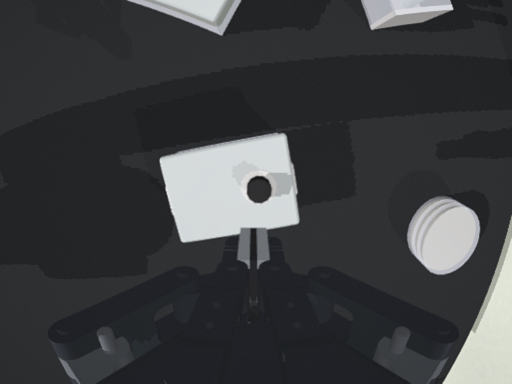

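The medium plug is at (259,189), about (0.570, 0.108). I'll press it the same way.

Request:
{"method": "drive_tool", "body": {"rows": [{"dx":0.05,"dy":0.09,"dz":0.8,"wx":0,"wy":0,"wz":0,"hand":0},{"dx":0.05,"dy":0.09,"dz":1.5,"wx":0,"wy":0,"wz":0,"hand":0},{"dx":0.05,"dy":0.09,"dz":1.75,"wx":0,"wy":0,"wz":0,"hand":0},{"dx":0.05,"dy":0.09,"dz":1.82,"wx":0,"wy":0,"wz":0,"hand":0},{"dx":0.05,"dy":0.09,"dz":1.88,"wx":0,"wy":0,"wz":0,"hand":0},{"dx":0.05,"dy":0.09,"dz":1.94,"wx":0,"wy":0,"wz":0,"hand":0},{"dx":0.05,"dy":0.09,"dz":2.0,"wx":0,"wy":0,"wz":0,"hand":0},{"dx":0.05,"dy":0.09,"dz":2.06,"wx":0,"wy":0,"wz":0,"hand":0},{"dx":0.05,"dy":0.09,"dz":2.06,"wx":0,"wy":0,"wz":0,"hand":0},{"dx":0.05,"dy":0.09,"dz":2.06,"wx":0,"wy":0,"wz":0,"hand":0}]}}

```text
clock: 6.5
eef_pos: [0.5717, 0.1086, 0.0742]
tool_rot: [0.707, 0.707, 0.001, 0.001]
ft_force: [1.2, -0.1, 2.9]
grip_width: 0.0
grasp_force: 1.4
```

Request:
{"method": "drive_tool", "body": {"rows": [{"dx":0,"dy":0,"dz":0.03,"wx":0,"wy":0,"wz":0,"hand":0},{"dx":0,"dy":0,"dz":0.05,"wx":0,"wy":0,"wz":0,"hand":0},{"dx":0,"dy":0,"dz":0.05,"wx":0,"wy":0,"wz":0,"hand":0},{"dx":0,"dy":0,"dz":0.05,"wx":0,"wy":0,"wz":0,"hand":0}]}}

```text
clock: 6.9
eef_pos: [0.5717, 0.1086, 0.0718]
tool_rot: [0.707, 0.707, 0.001, 0.001]
ft_force: [1.9, -1.1, 6.0]
grip_width: -0.0002
grasp_force: 3.1
```

The medium plug is down (6 N). Now to a viewing pose near the large tub.

Request:
{"method": "drive_tool", "body": {"rows": [{"dx":0,"dy":0,"dz":-0.6,"wx":0,"wy":0,"wz":0,"hand":0},{"dx":0,"dy":0,"dz":-1.5,"wx":0,"wy":0,"wz":0,"hand":0},{"dx":0.3,"dy":-0.1,"dz":-2.3,"wx":0,"wy":0,"wz":0,"hand":0},{"dx":1.0,"dy":-0.4,"dz":-2.8,"wx":0,"wy":0,"wz":0,"hand":0},{"dx":1.8,"dy":-0.6,"dz":-3.0,"wx":0,"wy":0,"wz":0,"hand":0},{"dx":2.6,"dy":-0.6,"dz":-3.0,"wx":0,"wy":0,"wz":0,"hand":0},{"dx":2.8,"dy":-0.6,"dz":-3.0,"wx":0,"wy":0,"wz":0,"hand":0},{"dx":2.8,"dy":-0.6,"dz":-3.0,"wx":0,"wy":0,"wz":0,"hand":0},{"dx":2.8,"dy":-0.6,"dz":-3.0,"wx":0,"wy":0,"wz":0,"hand":0}]}}

```text
clock: 7.8
eef_pos: [0.5397, 0.2476, 0.2196]
tool_rot: [0.707, 0.707, -0.002, -0.0]
ft_force: [-1.2, -0.1, 0.9]
grip_width: 0.0004
grasp_force: 0.0
```

```bash
python3 look.py w4 large_tub large_vent_top tube_rack
```

```text
7.8 [0.5397 0.2476 0.2196] [[0.0, 1.0, -0.003], [1.0, -0.0, -0.002], [-0.002, -0.003, -1.0]] [-1.16 -0.07  0.91] 0.000422318617788882 0.011
large_tub 0.85 [208.8 103.8 175.  149.5] [0.4979 0.3203 0.07  ]
large_vent_top 0.8 [236.6 113.9  20.9  23.3] [0.5249 0.3107 0.086 ]
tube_rack 0.83 [409.2  88.4 131.  146.4] [0.7038 0.345  0.06  ]
tube_rack 0.39 [236.8 115.9  24.3  22.3] [0.5236 0.308  0.06  ]
```

View pics/w4.png

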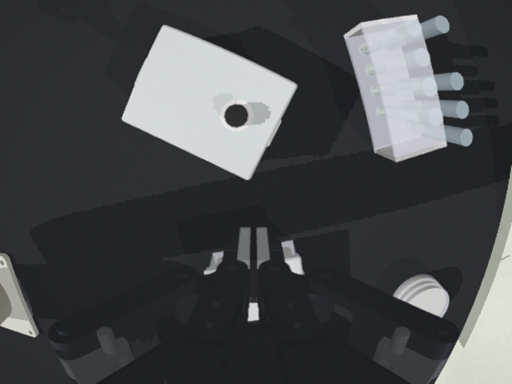

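The large plug is at (236,115), about (0.5245, 0.310), and the rack is well clear. I'll move above it and check once more.

Request:
{"method": "drive_tool", "body": {"rows": [{"dx":0.6,"dy":-0.2,"dz":0.2,"wx":0,"wy":0,"wz":0,"hand":0},{"dx":1.2,"dy":-0.3,"dz":0.5,"wx":0,"wy":0,"wz":0,"hand":0},{"dx":1.25,"dy":-0.3,"dz":0.6,"wx":0,"wy":0,"wz":0,"hand":0},{"dx":1.25,"dy":-0.3,"dz":0.6,"wx":0,"wy":0,"wz":0,"hand":0},{"dx":1.25,"dy":-0.3,"dz":0.6,"wx":0,"wy":0,"wz":0,"hand":0}]}}

```text
clock: 8.5
eef_pos: [0.5259, 0.3099, 0.1911]
tool_rot: [0.708, 0.707, -0.0, 0.0]
ft_force: [-0.2, -0.6, -0.0]
grip_width: -0.0001
grasp_force: 0.0
```

```bash
python3 look.py w5 large_vent_top
```

```text
8.5 [0.5259 0.3099 0.1911] [[0.001, 1.0, 0.0], [1.0, -0.001, -0.0], [-0.0, 0.0, -1.0]] [-0.24 -0.59 -0.04] -0.00013994866193961234 0.011
large_vent_top 0.85 [252.2 190.6  24.8  27.1] [0.5253 0.311  0.086 ]
```

Request:
{"method": "drive_tool", "body": {"rows": [{"dx":0.02,"dy":0,"dz":0.8,"wx":0,"wy":0,"wz":0,"hand":0},{"dx":0.02,"dy":0,"dz":1.5,"wx":0,"wy":0,"wz":0,"hand":0},{"dx":0.02,"dy":0,"dz":1.75,"wx":0,"wy":0,"wz":0,"hand":0},{"dx":0.02,"dy":0,"dz":1.82,"wx":0,"wy":0,"wz":0,"hand":0},{"dx":0.02,"dy":0,"dz":1.88,"wx":0,"wy":0,"wz":0,"hand":0},{"dx":0.02,"dy":0,"dz":1.94,"wx":0,"wy":0,"wz":0,"hand":0},{"dx":0.02,"dy":0,"dz":2.0,"wx":0,"wy":0,"wz":0,"hand":0},{"dx":0.02,"dy":0,"dz":2.05,"wx":0,"wy":0,"wz":0,"hand":0},{"dx":0.02,"dy":0,"dz":2.05,"wx":0,"wy":0,"wz":0,"hand":0},{"dx":0.02,"dy":0,"dz":2.05,"wx":0,"wy":0,"wz":0,"hand":0}]}}

```text
clock: 9.6
eef_pos: [0.5264, 0.3125, 0.0892]
tool_rot: [0.707, 0.707, 0.001, 0.0]
ft_force: [2.9, 1.3, 3.7]
grip_width: 0.0
grasp_force: 1.4
```

Request:
{"method": "drive_tool", "body": {"rows": [{"dx":0,"dy":0,"dz":0.03,"wx":0,"wy":0,"wz":0,"hand":0},{"dx":0,"dy":0,"dz":0.05,"wx":0,"wy":0,"wz":0,"hand":0},{"dx":0,"dy":0,"dz":0.05,"wx":0,"wy":0,"wz":0,"hand":0},{"dx":0,"dy":0,"dz":0.05,"wx":0,"wy":0,"wz":0,"hand":0}]}}

```text
clock: 10.0
eef_pos: [0.5264, 0.3125, 0.0869]
tool_rot: [0.707, 0.707, 0.001, 0.0]
ft_force: [0.6, -0.3, 6.1]
grip_width: -0.0004
grasp_force: 3.1
```

The large plug is down (6 N). I'll retreat upward and check.

Request:
{"method": "drive_tool", "body": {"rows": [{"dx":0,"dy":0,"dz":-0.6,"wx":0,"wy":0,"wz":0,"hand":0},{"dx":0,"dy":0,"dz":-1.5,"wx":0,"wy":0,"wz":0,"hand":0},{"dx":-0.3,"dy":0,"dz":-2.4,"wx":0,"wy":0,"wz":0,"hand":0},{"dx":-1.2,"dy":0,"dz":-2.8,"wx":0,"wy":0,"wz":0,"hand":0},{"dx":-2.1,"dy":0,"dz":-3.0,"wx":0,"wy":0,"wz":0,"hand":0},{"dx":-3.0,"dy":0,"dz":-3.0,"wx":0,"wy":0,"wz":0,"hand":0},{"dx":-3.9,"dy":0,"dz":-3.0,"wx":0,"wy":0,"wz":0,"hand":0},{"dx":-4.6,"dy":0,"dz":-3.0,"wx":0,"wy":0,"wz":0,"hand":0},{"dx":-4.6,"dy":0,"dz":-3.0,"wx":0,"wy":0,"wz":0,"hand":0},{"dx":-4.6,"dy":0,"dz":-3.0,"wx":0,"wy":0,"wz":0,"hand":0}]}}

```text
clock: 11.0
eef_pos: [0.5247, 0.0814, 0.235]
tool_rot: [0.708, 0.706, -0.001, -0.001]
ft_force: [-0.7, 1.0, -0.7]
grip_width: 0.0
grasp_force: 0.0
```

```bash
python3 - <<'E'
from h import *
im=[cv2.resize(bot.camera(n)[a:b,c:d],(400,300)) for n,a,b,c,d in[("scene",120,270,120,360),("side",120,300,100,340)]]
cv2.imwrite("pics/end.png",np.hstack(im)[...,::-1])
E
```

```text
(no output)
```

View pics/end.png

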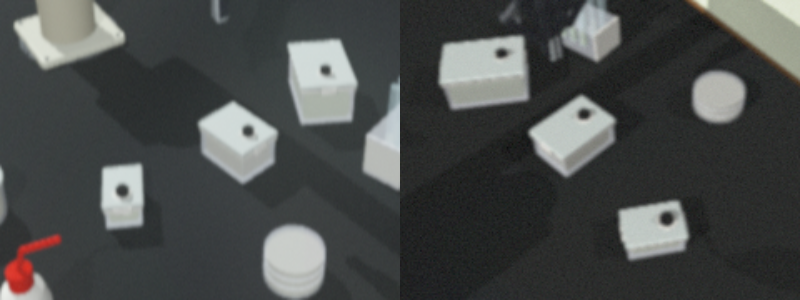

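All three tubs stand where they were, with their plugs low; in the scene view on the left they are at (122,190), (248,131) and (325,70). I'll hand the job in.

```bash
python3 -c "from workcell import bot;print(bot.job_done())"
```

```text
the job is handed in; nothing more can be done
None
```

I pushed down the small, medium and large tubs' vent plugs in that order, each to about 6 N and about 10 mm of fingertip travel, and handed the job in at about 11 s; I touched nothing else, and the system gave no verdict.

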